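Post the sample tin through the sprung flap

TASK

Lift the tin with the green dot out of the row (only its short ends are free to grip), lay it flat, lid up, on a clear bit of worktop and let go of it. Then take it up again, gripped so that it can go in endways, and push it in through the orange sprung flap of the white sample box until it drops right inside and the flap snaps shut behind it. Leave the other tins and everything else on the worktop where they stand.

Things in the scene. Friction and masses are not known exactly. Their poses are not given: they have to be found in the camera images.
- sample_center (a point): the sample: white 64 x 38 x 30 mm tin with a gold lid that bears a lime-green dot 30 mm across, about 140 g; point at its centre (half-way up), x along the 64 mm length, z up to the lid. It stands in any of the tray's four places (drawn anew), with only 6 mm free on its long sides; at its two short ends 30 mm are free for fingers. Too long to enter the mouth sideways
- tray: shallow white plastic tray, fixed, 132 (x) x 186 (y) mm, rim 22 mm high and 3 to 4 mm thick, inner floor 10 mm above the worktop; four tins side by side along its y at -66, -22, 22 and 66 mm, their length along its x, with 5 mm high ridges between; origin at the centre of its underside, on the worktop
- samplebox: white fixed sample box with clear lid and back; origin on the worktop straight below the middle of its front face's mouth, x points into the box, z up. Outside it reaches from x = -40 to +155 mm and 80 mm to each side; the lid's top is 159 mm up and covers all behind the front. Past the sill a well opens, 150 x 150 mm, its floor 8 mm above the worktop
- mouth (a point): middle of the lower edge of the sample box's mouth, at the height of the sill's top (100 mm above the worktop), in the plane of the upright front face; x points level into the box, z up. The mouth is 54 mm wide and 40 mm high. Before it lies a level sill 160 mm wide (y) and only 28 mm deep, from x = -40 to -12 mm; over the mouth's width it ends there, 12 mm short of the front face, so a tin whose tail has passed x = -12 mm drops 92 mm into the well
- flap (a joint): orange flap filling the mouth, 37 mm high, hinged along the mouth's upper edge, 3 mm behind the front face; 0 = shut (hanging upright), grows to 1.45 rad as its lower edge is pushed into the box; a spring shuts it (0.02 Nm when shut, 0.06 Nm fully open: 0.5 to 2 N at the tin)
- tin_a_center (a point): another tin in the tray: white 64 x 38 x 30 mm tin with a gold lid, no dot, about 140 g; point at its centre (half-way up), x along the 64 mm length, z up to the lid
- tin_b_center (a point): another tin in the tray: white 64 x 38 x 30 mm tin with a gold lid, no dot, about 140 g; point at its centre (half-way up), x along the 64 mm length, z up to the lid
- tin_c_center (a point): another tin in the tray: white 64 x 38 x 30 mm tin with a gold lid that bears a cream paper dot, about 140 g; point at its centre (half-way up), x along the 64 mm length, z up to the lid
- jar_a_mid (a point): closed clear glass jar, 62 mm across, 85 mm high, standing; point half-way up its axis
- jar_b_mid (a point): closed amber glass jar, 58 mm across, 105 mm high, standing; point half-way up its axis
- lids_mid (a point): two gold jar lids stacked into one piece, 66 mm across, 26 mm high; point at its centre
- timer_mid (a point): white kitchen timer lying flat, 50 x 66 x 22 mm; point at its centre
- spatula_grip (a point): spatula with wooden handle and red blade (at +x), 220 mm long, 50 mm wide at the blade, 12 mm high, lying on the worktop between tray and sample box; point at the middle of its length, x along it
Not all that is in view belongs to the job. Leave any red look-alike of the part that bears sample_center alone.

How it is judged:
By the outcome, as a careful person would: the job done as asked, in the order asked, and still so for the second after the job is handed in, with the robot touching nothing.
It also fails if it takes over 66 s, if anything falls off the work surface, if the arm or the gripper's body presses on something with over 40 N, if the wrist force passes 120 N, or if a joint passes its speed limit or range.

ROBOT

A 7-joint arm with a two-finger parallel gripper is mounted at the origin on the work surface. World frame = base frame: x ahead of the robot, y to its left, z up, the work surface at z = 0. Lengths are in m, angles in rad, forces in N, time in s.
With the tool pointing down it reaches from about 0.425 to 0.925 m from the base axis. Payload 6.8 kg.
Tool frame: the origin (TCP) lies at the very end of the fingers, on their centre line; the grasp point (between the pads) lies 19 mm behind it (r.grip_depth is the distance from the TCP to the grasp point, in m); z points along the fingers, y is the direction in which the jaws open and shut (so a half turn about z gives the same grasp; the last joint's range is limited). The gripper opens to 85 mm and grips with 20 to 120 N. Pads are 22 mm wide; open, the fingers measure 114 mm over their backs; the gripper's body (76 mm by 85 mm) begins 54 mm behind the grasp point. The pads swing forward as they close: fully open they stand 13 mm farther back than shut.
Start: joints at [1.225, 0.477, 0.022, 1.555, -0.011, 1.109, -0.083], TCP at [0.159, -0.656, 0.231] pointing down, gripper open.
Joint ranges: [-2.96, 2.96], [-0.34, 2.1], [-1.41, 1.46], [0.24, 2.44], [-1.37, 4.51], [0.17, 1.92], [-2.96, 2.96]. Speed limits (rad/s): [2.39, 2.39, 3.14, 3.14, 3.14, 3.14, 3.14].

INTERFACE

Orientations are given as a rotation vector (axis times angle).
In Python, from bench import r, grab_frame gives the robot as it stands. The module is installed in compiled form; this text tells all that it offers.
- The arm moves only by the tool play_rows, never from a script. Its argument "increments" is a list of rows, each a list of 7 numbers: the shift along the tool's x, y, z in mm, then the turn, a rotation vector about the tool's x, y, z in rad, then the closure in counts, from 0 (fully open) to 255 (shut). In form: [[tx, ty, tz, rx, ry, rz, claw], ...]. A call has 1 to 5 rows; each row shifts and turns the pose as measured when the row begins, along the tool's axes as they then stand; what a row does not reach is not made up. A row lasts 1/10 s, in which the tool goes at most 50 mm and 8.59 degrees, less where a joint would pass 70% of its speed; a pose out of reach is approached as far as the arm can. A call is refused whole if a number of a shift passes 50 or a number of a turn 0.15, either way. A call with a gripper value outside its range is refused whole. The fingers move at their own pace and stop on an object; "force" is the grip in N (left out, the last holds). Time passes only in rows, so rows that do not move let the fingers close. It gives the time, the measured TCP pose, the force and the opening at its end, in the units of the state.
- r.get_obs(): the state, without advancing time (a new reading comes with each control period).
- grab_frame(name): name is "side" or "top"; returns a dict with "color" (384x512x3 uint8, blue, green, red), "depth" (384x512 float32, m along the optical axis (not along the pixel's ray), 0 where there is no reading), "K" (3x3 intrinsics, pixels), "k1" (the pictures are not rectified: a ray, as slopes to the right and down, at radius r is drawn at 1 + k1 r^2 times it, then the intrinsics apply), "T" (4x4, takes a point from camera to world coordinates). Camera axes: x right, y up, looking along -z (the intrinsics and any distortion apply to the point x, -y, -z); pixel columns grow to the right and rows downward; lengths in m; the calibration is good to about 2 mm. A picture is of the moment at which its call begins.
- r.hand_in(): hands the job in, once; it reports no verdict.
The state is a dict: "clock": time; "joints": joint angles; "qvel": joint speeds; "tau": joint torques, N m; "tcp_pos": TCP position; "orientation": TCP orientation; "contact_force": force on the tool from outside, world axes, zero at the start; "moment": the same for the moment, N m; "grip_width": finger opening in m.
Only numpy, scipy, OpenCV 4.12 (cv2) and the standard library are available. Lean on these libraries where they do the work, as an engineer would, in place of code of your own. Each camera call takes 0.05 s, during which the arm holds its last target.

## Working session

There is one attempt and no reset: what is moved stays moved. The work goes in short steps, Python scripts to look and compute and a tool call to move; the robot and the scene stay as the last step left them, time stands still between calls to the robot, and variables do not carry over. Pictures are saved under pics/ and viewed, and the job is handed in when it is done.

Besides the shell and the picture viewer there is one more tool, called after "Call:" as name(argument=value, ...) on one line, values as JSON. play_rows: Moves the arm, as the interface text tells. Its arguments: {"type":"object","properties":{"increments":{"type":"array","items":{"type":"array","items":{"type":"number"}}},"force":{"type":"number"}},"required":["increments"]}

```bash
mkdir -p pics; cat > h.py <<'E'
import numpy as np, cv2
from bench import r, grab_frame
from scipy.spatial.transform import Rotation as R
def save(n):
    f=grab_frame(n); cv2.imwrite(f'pics/{n}_{r.get_obs()["clock"]:.2f}.png',f['color']); np.savez(f'{n}.npz',**f); return f
def load(n): return np.load(f'{n}.npz')
def ray(f,u,v):
    K=f['K'];k1=float(f['k1']);x=(u-K[0,2])/K[0,0];y=(v-K[1,2])/K[1,1]
    X,Y=x,y
    for _ in range(20):
        s=1+k1*(X*X+Y*Y);X,Y=x/s,y/s
    return np.array([X,-Y,-1.])
def at_z(f,u,v,z):
    T=f['T'];d=T[:3,:3]@ray(f,u,v);o=T[:3,3];return o+d*(z-o[2])/d[2]
def at_d(f,u,v):
    d=float(np.median(f['depth'][int(v)-1:int(v)+2,int(u)-1:int(u)+2]));return (f['T']@np.r_[ray(f,u,v)*d,1])[:3]
def proj(f,p):
    T=f['T'];c=T[:3,:3].T@(np.array(p)-T[:3,3]);x,y=c[0]/-c[2],-c[1]/-c[2];s=1+float(f['k1'])*(x*x+y*y)
    return f['K'][0,0]*x*s+f['K'][0,2],f['K'][1,1]*y*s+f['K'][1,2]
def crop(f,u0,v0,u1,v1,s,name):
    cv2.imwrite(f'pics/{name}.png',cv2.resize(f['color'][v0:v1,u0:u1],None,fx=s,fy=s,interpolation=cv2.INTER_CUBIC))
def st():
    o=r.get_obs();print({k:np.round(o[k],4).tolist() for k in ['clock','joints','tcp_pos','orientation','contact_force','grip_width']});return o
E
python3 - <<'E'
from h import *
for n in('side','top'):
    f=save(n);print(f['T'].round(3).tolist(),f['K'],f['k1'])
o=st();print(R.from_rotvec(o['orientation']).as_matrix().round(3))
E
ls pics
```

```text
[[0.966, 0.139, -0.216, 0.333], [-0.256, 0.483, -0.838, -0.822], [-0.012, 0.865, 0.502, 0.606], [0.0, 0.0, 0.0, 1.0]] [[367.11786335   0.         256.58929946]
 [  0.         367.11786335 187.55169552]
 [  0.           0.           1.        ]] -0.025029817400756067
[[0.069, 0.977, -0.2, 0.291], [-0.998, 0.068, -0.016, -0.03], [-0.002, 0.201, 0.98, 1.253], [0.0, 0.0, 0.0, 1.0]] [[490.90076056   0.         259.05027608]
 [  0.         490.90076056 191.83102819]
 [  0.           0.           1.        ]] 0.037706158002065567
{'clock': 0.1, 'joints': [1.2249, 0.4777, 0.0223, 1.5563, -0.0115, 1.1093, -0.0831], 'tcp_pos': [0.1589, -0.6555, 0.2304], 'orientation': [-3.1178, -0.3724, 0.0005], 'contact_force': [0.2871, 0.3888, -0.2486], 'grip_width': 0.085}
[[ 0.972  0.236 -0.   ]
 [ 0.236 -0.972  0.002]
 [-0.    -0.002 -1.   ]]
side_0.05.png
top_0.10.png
```

View pics/side_0.05.png

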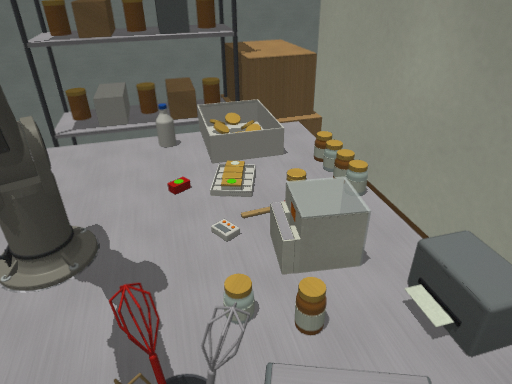

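View pics/top_0.10.png

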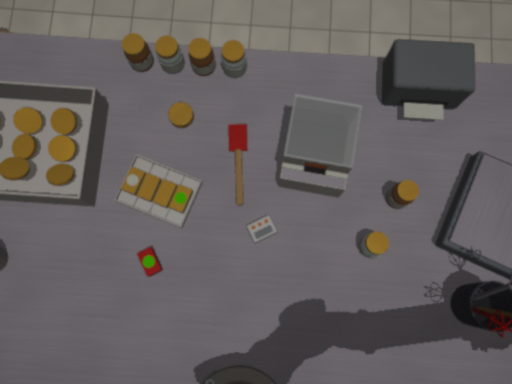

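```bash
python3 - <<'E'
from h import *
t=load('top');s=load('side')
crop(t,105,90,255,230,5,'ctray');crop(t,270,85,370,195,5,'cbox');crop(s,200,150,380,280,4,'cside')
print(proj(t,[.159,-.656,.23]),proj(s,[.159,-.656,.23]))
E
```

```text
(np.float64(579.9362104772097), np.float64(387.44859372282633)) (np.float64(3.8873472872355705), np.float64(516.8813323669322))
```

View pics/ctray.png

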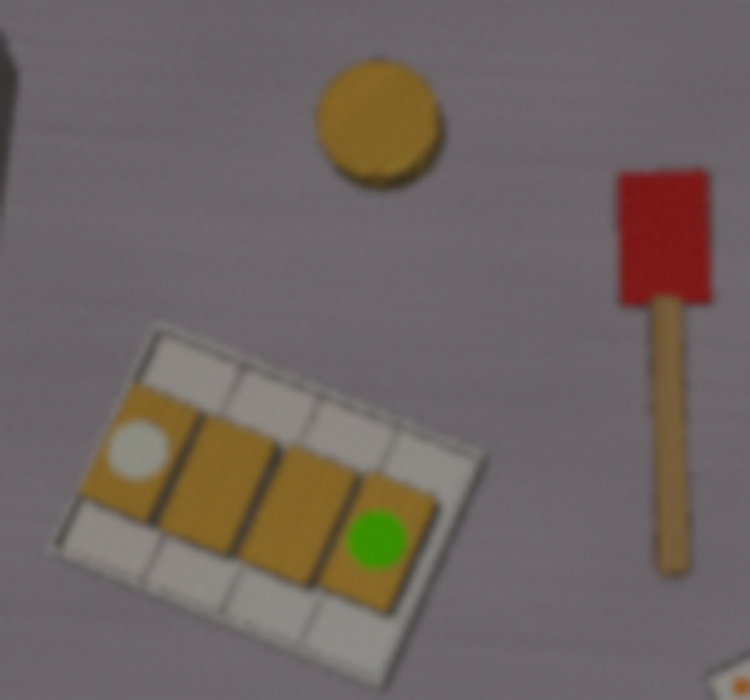

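View pics/cbox.png

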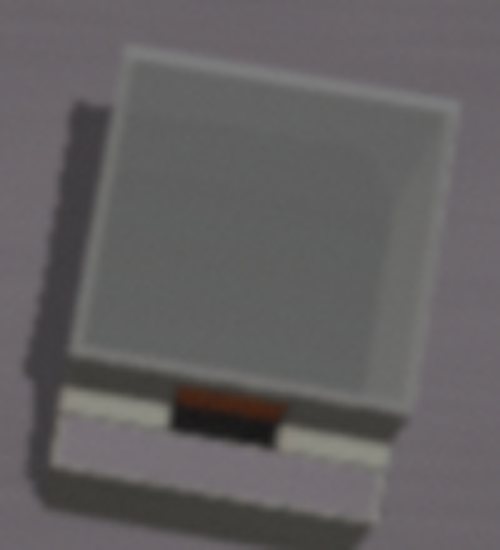

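View pics/cside.png

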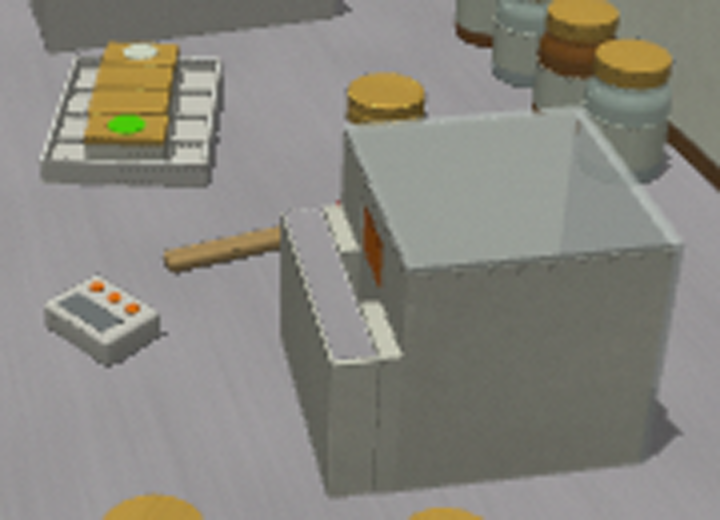

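```bash
cat > m.py <<'E'
from h import *
t=load('top');s=load('side')
def c(o,x,y,k=5): return o[0]+(x+.5)/k-.5,o[1]+(y+.5)/k-.5
def P(name,o,pts,z,k=5,f=t):
    q=np.array([at_z(f,*c(o,*p,k),z)[:2] for p in pts]);print(name,q.round(4).tolist(),'mean',q.mean(0).round(4));
    d=np.roll(q,-1,0)-q;print('  len',np.linalg.norm(d,axis=1).round(4),'ang',np.degrees(np.arctan2(d[:,1],d[:,0])).round(1));return q
if __name__=='__main__':
    P('tin',(105,90),[(366,474),(438,497),(391,612),(320,583)],.04)
    P('dot',(105,90),[(377,540)],.04)
    P('tray',(105,90),[(158,322),(487,455),(383,687),(50,548)],.022)
    P('lid',(270,85),[(127,47),(460,103),(410,412),(70,355)],.159)
    P('sillfront',(270,85),[(52,465),(377,521)],.1)
    P('sillback',(270,85),[(62,388),(392,440)],.1)
    P('gap',(270,85),[(170,425),(272,448)],.1)
    P('s tin',(200,150),[(92,116),(178,122),(170,143),(84,140)],.04,4,s)
    P('s dot',(200,150),[(126,124.5)],.04,4,s)
    P('s sill',(200,150),[(282,216),(331,360),(402,353),(326,206)],.1,4,s)
    P('s lid',(200,150),[(345,124),(410,265),(682,245),(580,110)],.159,4,s)
    for p in [(181,198),(150,200)]: print('d',at_d(t,*p).round(4))
    print('sill d',at_d(t,305,180).round(4),'lid d',at_d(t,320,135).round(4),at_d(t,290.5,130))
    print('worktop',at_d(t,200,230),at_d(s,150,230))
    for n,p,z in [('timer',(262,229),.022),('spatula end',(239,204),.012),('red',(149,262),.03),('jarA',(376,243),.085),('jarB',(405,192),.105),('lids',(181,114),.026)]: print(n,at_z(t,*p,z).round(3))
E
python3 m.py
```

```text
tin [[0.5436, 0.1964], [0.5343, 0.159], [0.4742, 0.1767], [0.4864, 0.2136]] mean [0.5096 0.1864]
  len [0.0386 0.0627 0.0389 0.0598] ang [-104.   163.6   71.7  -16.7]
dot [[0.5102, 0.1874]] mean [0.5102 0.1874]
  len [0.] ang [0.]
tray [[0.6203, 0.3155], [0.5616, 0.1388], [0.4385, 0.1799], [0.4979, 0.3559]] mean [0.5296 0.2475]
  len [0.1861 0.1297 0.1857 0.1289] ang [-108.4  161.5   71.4  -18.3]
lid [[0.7559, -0.0802], [0.7384, -0.2379], [0.587, -0.2195], [0.6034, -0.0624]] mean [ 0.6712 -0.15  ]
  len [0.1586 0.1525 0.158  0.1536] ang [-96.3 173.1  84.   -6.7]
sillfront [[0.5648, -0.0587], [0.548, -0.2157]] mean [ 0.5564 -0.1372]
  len [0.1579 0.1579] ang [-96.1  83.9]
sillback [[0.6034, -0.0612], [0.5884, -0.2215]] mean [ 0.5959 -0.1414]
  len [0.161 0.161] ang [-95.3  84.7]
gap [[0.5886, -0.1144], [0.5805, -0.1641]] mean [ 0.5845 -0.1392]
  len [0.0503 0.0503] ang [-99.2  80.8]
s tin [[0.4867, 0.2078], [0.5508, 0.1789], [0.5372, 0.1478], [0.4737, 0.171]] mean [0.5121 0.1764]
  len [0.0704 0.0339 0.0676 0.039 ] ang [ -24.2 -113.7  159.9   70.5]
s dot [[0.5102, 0.1864]] mean [0.5102 0.1864]
  len [0.] ang [0.]
s sill [[0.5634, -0.0662], [0.5471, -0.2145], [0.5869, -0.2193], [0.594, -0.0626]] mean [ 0.5728 -0.1406]
  len [0.1491 0.0401 0.1568 0.0309] ang [ -96.3   -6.9   87.4 -173.2]
s lid [[0.605, -0.0631], [0.5883, -0.2196], [0.7373, -0.2422], [0.7541, -0.087]] mean [ 0.6712 -0.153 ]
  len [0.1574 0.1507 0.1561 0.151 ] ang [-96.1  -8.6  83.8 170.9]
d [0.5096 0.1851 0.0384]
d [0.5009 0.2647 0.028 ]
sill d [ 0.5631 -0.1191  0.0998] lid d [ 0.659  -0.1439  0.1581] [ 0.66650851 -0.07475546  0.15822309]
worktop [4.36766614e-01 1.34882189e-01 5.25841539e-05] [2.51060519e-01 4.46110424e-02 4.07188498e-05]
timer [ 0.447 -0.024  0.022]
spatula end [0.509 0.04  0.012]
red [0.346 0.249 0.03 ]
jarA [ 0.425 -0.296  0.085]
jarB [ 0.549 -0.357  0.105]
lids [0.736 0.21  0.026]
```

Candidates: the tin at top-image pixel (181,198) is white with a gold lid and a green dot, and stands in the tray. The red piece at (149,262) also has a green dot but lies outside the tray. The tin at (132,180) has a cream dot. The first one fits, and the crop confirms it: it is in the end place nearest the spatula. Both cameras agree on its centre, (0.510, 0.187), and on the mouth, about (0.596, -0.1415) with the box's x axis at -6.4°.

```bash
cat > go.py <<'E'
import sys
from h import *
# go.py x y z yawdeg [maxstep_mm]
def main(x,y,z,yaw,ms=48):
    o=st();p=np.array(o['tcp_pos']);A=R.from_rotvec(o['orientation'])
    c,s=np.cos(np.radians(yaw)),np.sin(np.radians(yaw))
    B=R.from_matrix(np.array([[c,s,0],[s,-c,0],[0,0,-1]]))
    d=np.array([x,y,z])-p;rv=(A.inv()*B).as_rotvec()
    n=max(int(np.ceil(np.linalg.norm(d)*1e3/ms)),int(np.ceil(np.linalg.norm(rv)/.145)),1)
    print('yaw now',np.degrees(np.arctan2(*A.as_matrix()[[1,0],0])).round(2),'tilt',np.degrees(np.arccos(-A.as_matrix()[2,2])).round(2),'dist mm',(d*1e3).round(1),'n',n)
    for i in range(n):
        print([*(A.inv().apply(d/n)*1e3).round(1).tolist(),*(rv/n).round(3).tolist()])
        A=A*R.from_rotvec(rv/n)
main(*map(float,sys.argv[1:]))
E
python3 go.py .50 -.30 .30 13.6; python3 - <<'E'
from h import *
t=load('top')
for p in [(296,174),(340,180),(297,165.5),(300,166),(343,174),(322,178)]: print(p,at_d(t,*p).round(4))
E
```

```text
{'clock': 0.1, 'joints': [1.2249, 0.4777, 0.0223, 1.5563, -0.0115, 1.1093, -0.0831], 'tcp_pos': [0.1589, -0.6555, 0.2304], 'orientation': [-3.1178, -0.3724, 0.0005], 'contact_force': [0.2871, 0.3888, -0.2486], 'grip_width': 0.085}
yaw now 13.62 tilt 0.1 dist mm [341.1 355.5  69.6] n 11
[37.8, -24.1, -6.3, -0.0, 0.0, 0.0]
[37.8, -24.1, -6.3, -0.0, 0.0, 0.0]
[37.7, -24.1, -6.3, -0.0, 0.0, 0.0]
[37.7, -24.1, -6.3, -0.0, 0.0, 0.0]
[37.7, -24.1, -6.3, -0.0, 0.0, 0.0]
[37.7, -24.1, -6.3, -0.0, 0.0, 0.0]
[37.7, -24.1, -6.3, -0.0, 0.0, 0.0]
[37.7, -24.1, -6.3, -0.0, 0.0, 0.0]
[37.7, -24.1, -6.3, -0.0, 0.0, 0.0]
[37.7, -24.1, -6.3, -0.0, 0.0, 0.0]
[37.7, -24.1, -6.3, -0.0, 0.0, 0.0]
(296, 174) [ 0.5762 -0.0967  0.1008]
(340, 180) [ 0.5684 -0.2028  0.1015]
(297, 165.5) [ 0.5976 -0.098   0.1003]
(300, 166) [ 0.5971 -0.1053  0.0994]
(343, 174) [ 0.5842 -0.2097  0.0997]
(322, 178) [ 0.5709 -0.1597  0.0993]
```

Strips beside the gap are level with the sill. Raise first, then travel.

Call:
play_rows(increments=[[10,-6,-40,0,0,0,0],[38,-24,-18,0,0,0,0],[38,-24,-10,0,0,0,0],[38,-24,0,0,0,0,0],[38,-24,0,0,0,0,0]], force=50)

```text
clock: 0.6
tcp_pos: [0.2884, -0.5185, 0.2972]
orientation: [-3.117, -0.348, 0.008]
contact_force: [0.9, -0.2, -0.1]
grip_width: 0.0854
```

Call:
play_rows(increments=[[38,-24,0,0,0,0,0],[38,-24,0,0,0,0,0],[38,-24,0,0,0,0,0],[38,-24,0,0,0,0,0],[38,-24,0,0,0,0,0]])

```text
clock: 1.1
tcp_pos: [0.4514, -0.3516, 0.2962]
orientation: [-3.116, -0.347, 0.011]
contact_force: [-0.3, -0.6, 0.6]
grip_width: 0.0853
```

```bash
python3 go.py .51 .186 .22 71.8
```

```text
{'clock': 1.1, 'joints': [0.687, 0.2656, -0.1641, 1.7121, 0.0454, 1.177, -0.8385], 'tcp_pos': [0.4514, -0.3516, 0.2962], 'orientation': [-3.116, -0.3466, 0.0108], 'contact_force': [-0.2588, -0.5702, 0.5609], 'grip_width': 0.0853}
yaw now 12.69 tilt 0.54 dist mm [ 58.6 537.6 -76.2] n 12
[14.6, -42.6, 6.6, -0.001, 0.0, -0.086]
[18.2, -41.2, 6.5, -0.001, 0.0, -0.086]
[21.7, -39.5, 6.5, -0.001, 0.0, -0.086]
[25.0, -37.5, 6.5, -0.001, 0.0, -0.086]
[28.1, -35.2, 6.4, -0.001, 0.0, -0.086]
[31.1, -32.6, 6.4, -0.001, 0.0, -0.086]
[33.7, -29.9, 6.4, -0.001, 0.0, -0.086]
[36.2, -26.9, 6.4, -0.001, 0.0, -0.086]
[38.4, -23.7, 6.4, -0.001, 0.0, -0.086]
[40.2, -20.3, 6.4, -0.001, 0.0, -0.086]
[41.8, -16.8, 6.4, -0.001, 0.0, -0.086]
[43.1, -13.1, 6.4, -0.001, 0.0, -0.086]
```

Call:
play_rows(increments=[[15,-43,0,0,0,-0.086,0],[18,-41,0,0,0,-0.086,0],[22,-40,0,0,0,-0.086,0],[25,-38,0,0,0,-0.086,0],[28,-35,0,0,0,-0.086,0]])

```text
clock: 1.6
tcp_pos: [0.4771, -0.1169, 0.2953]
orientation: [-2.958, -1.029, 0.009]
contact_force: [1.0, 0.8, 1.1]
grip_width: 0.0853
```

Call:
play_rows(increments=[[31,-33,4,0,0,-0.086,0],[34,-30,10,0,0,-0.086,0],[36,-27,10,0,0,-0.086,0],[38,-24,10,0,0,-0.086,0],[40,-20,10,0,0,-0.086,0]])

```text
clock: 2.1
tcp_pos: [0.4939, 0.1166, 0.2522]
orientation: [-2.658, -1.66, 0.003]
contact_force: [0.5, 0.2, 1.0]
grip_width: 0.0857
```

```bash
python3 go.py .51 .186 .12 71.8
```

```text
{'clock': 2.1, 'joints': [0.1626, 0.2342, -0.5922, 1.8904, 0.1406, 1.063, -0.9402], 'tcp_pos': [0.4939, 0.1166, 0.2522], 'orientation': [-2.6583, -1.6602, 0.003], 'contact_force': [0.5041, 0.2306, 0.9837], 'grip_width': 0.0857}
yaw now 63.97 tilt 0.44 dist mm [  16.1   69.4 -132.2] n 4
[17.3, -3.7, 33.1, -0.002, -0.001, -0.034]
[17.4, -3.2, 33.1, -0.002, -0.001, -0.034]
[17.5, -2.7, 33.1, -0.002, -0.001, -0.034]
[17.7, -2.1, 33.1, -0.002, -0.001, -0.034]
```

Call:
play_rows(increments=[[17,-4,33,-0.002,-0.001,-0.034,0],[17,-3,33,-0.002,-0.001,-0.034,0],[18,-3,33,-0.002,-0.001,-0.034,0],[18,-2,33,-0.002,-0.001,-0.034,0],[2,0,0,0,0,0,0]])

```text
clock: 2.6
tcp_pos: [0.5086, 0.1993, 0.1153]
orientation: [-2.526, -1.865, -0.003]
contact_force: [-0.8, -0.9, 0.7]
grip_width: 0.0855
```

```bash
python3 go.py .51 .186 .06 71.8; python3 - <<'E'
from h import *
f=save('side');crop(f,170,80,320,220,5,'c1')
f=save('top');crop(f,105,90,255,230,5,'c2')
E
```

```text
{'clock': 2.6, 'joints': [-0.0277, 0.4733, -0.5794, 1.9377, 0.3437, 0.8274, -1.0914], 'tcp_pos': [0.5086, 0.1993, 0.1153], 'orientation': [-2.5265, -1.8649, -0.0027], 'contact_force': [-0.7589, -0.9043, 0.7042], 'grip_width': 0.0855}
yaw now 72.86 tilt 0.13 dist mm [  1.4 -13.3 -55.3] n 2
[-6.2, 2.6, 27.7, -0.0, -0.001, 0.009]
[-6.2, 2.7, 27.7, -0.0, -0.001, 0.009]
```

View pics/c1.png

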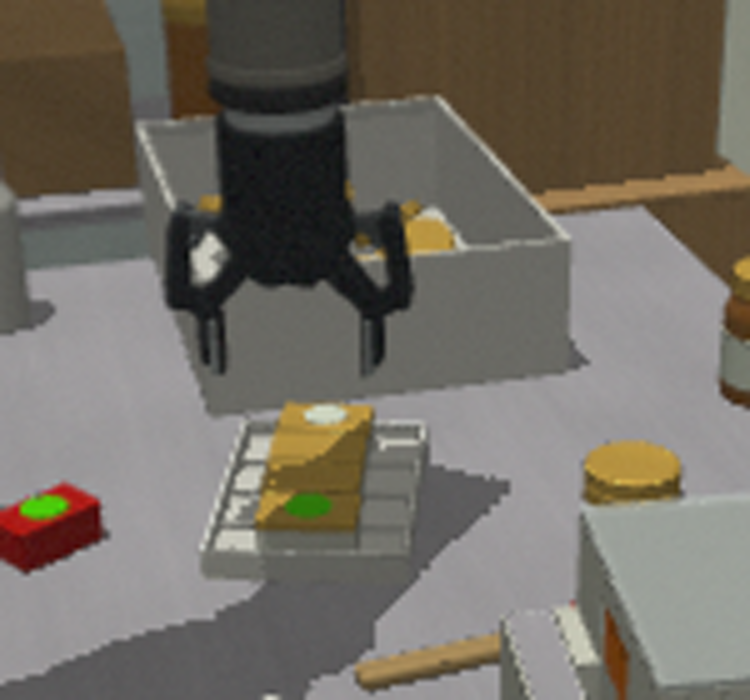

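View pics/c2.png

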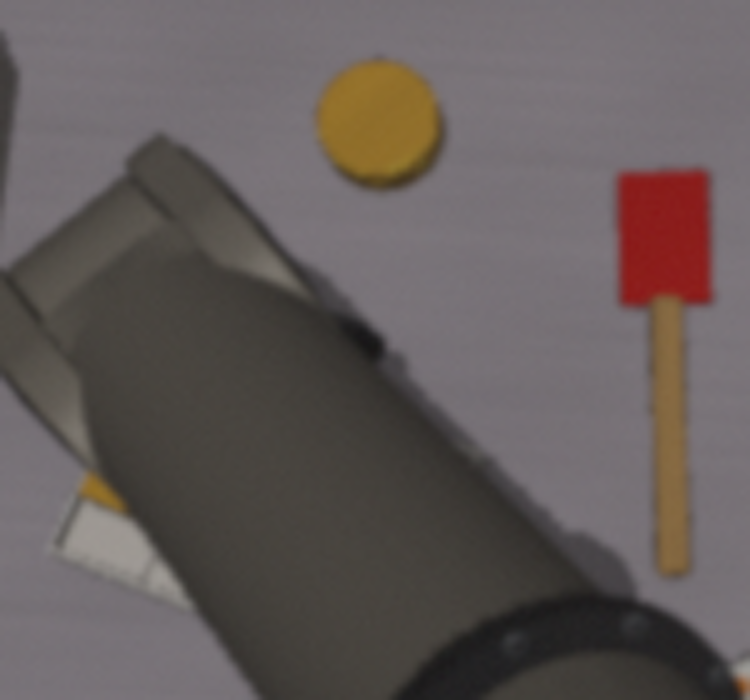

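```bash
python3 - <<'E'
from h import *
s=load('side');o=r.get_obs();A=R.from_rotvec(o['orientation']).as_matrix();p=np.array(o['tcp_pos'])
for dz in(0,13,):
  for y in(-50,50):
    u,v=proj(s,p+A@np.array([0,y,-dz])/1e3);print(dz,y,((u-170+.5)*5-.5),((v-80+.5)*5-.5))
print(at_d(s,212.7,153),at_d(s,244,152.5))
E
python3 go.py .5105 .187 .05 71.8
```

```text
0 -50 219.10799793856523 384.83592824803463
0 50 379.7207682306989 385.31985040853993
13 -50 217.50942304488757 365.7832887767581
13 50 379.04249211348156 366.18588955311407
[0.46072729 0.20338837 0.13562407] [0.55260812 0.17565681 0.13759893]
{'clock': 2.7, 'joints': [-0.0249, 0.4679, -0.5792, 1.9348, 0.3422, 0.8298, -1.0901], 'tcp_pos': [0.511, 0.1983, 0.119], 'orientation': [2.5298, 1.8605, 0.01], 'contact_force': [-0.1101, -0.7779, 0.4234], 'grip_width': 0.0853}
yaw now 72.66 tilt 0.37 dist mm [ -0.5 -11.3 -69. ] n 2
[-5.6, 1.3, 34.5, 0.002, -0.002, 0.008]
[-5.5, 1.4, 34.5, 0.002, -0.002, 0.008]
```

Call:
play_rows(increments=[[-6,1,35,0.002,-0.002,0.008,0],[-6,1,34,0,0,0.006,0],[0,0,0,0,0,0,0]])

```text
clock: 3.0
tcp_pos: [0.515, 0.1843, 0.0549]
orientation: [2.545, 1.831, 0.02]
contact_force: [-0.5, 0.4, 0.5]
grip_width: 0.0852
```

```bash
python3 go.py .5105 .187 .010 71.8 10
```

```text
{'clock': 3.0, 'joints': [-0.0524, 0.5529, -0.518, 1.9813, 0.4232, 0.6992, -1.1557], 'tcp_pos': [0.515, 0.1843, 0.0549], 'orientation': [2.5453, 1.831, 0.0202], 'contact_force': [-0.4968, 0.3941, 0.5201], 'grip_width': 0.0852}
yaw now 71.46 tilt 0.82 dist mm [ -4.5   2.7 -44.9] n 5
[0.2, -1.1, 9.0, 0.002, -0.001, -0.001]
[0.2, -1.1, 9.0, 0.002, -0.001, -0.001]
[0.2, -1.1, 9.0, 0.002, -0.001, -0.001]
[0.2, -1.1, 9.0, 0.002, -0.001, -0.001]
[0.2, -1.0, 9.0, 0.002, -0.001, -0.001]
```

Call:
play_rows(increments=[[0,-4,8,0.01,-0.006,-0.003,0],[0,-1,8,0.002,-0.001,0,0],[0,0,0,0,0,0,0]])

```text
clock: 3.3
tcp_pos: [0.5138, 0.1859, 0.0435]
orientation: [2.548, 1.833, 0.01]
contact_force: [1.3, -0.3, 0.2]
grip_width: 0.0857
```

```bash
python3 go.py .5105 .187 .010 71.8 10
```

```text
{'clock': 3.3, 'joints': [-0.0624, 0.5728, -0.5098, 1.9819, 0.4338, 0.6873, -1.1675], 'tcp_pos': [0.5138, 0.1859, 0.0435], 'orientation': [2.5479, 1.8326, 0.0098], 'contact_force': [1.275, -0.2652, 0.2067], 'grip_width': 0.0857}
yaw now 71.45 tilt 0.4 dist mm [ -3.3   1.1 -33.5] n 4
[-0.0, -0.9, 8.4, 0.002, -0.001, -0.002]
[-0.0, -0.9, 8.4, 0.002, -0.001, -0.002]
[-0.0, -0.9, 8.4, 0.002, -0.001, -0.002]
[-0.0, -0.9, 8.4, 0.002, -0.001, -0.002]
```

Call:
play_rows(increments=[[0,-3,8,0.005,-0.003,-0.004,0],[0,-1,10,0.002,-0.001,0,0],[0,0,8,0,0,0,0],[0,0,6,0,0,0,0],[0,0,0,0,0,0,0]])

```text
clock: 3.8
tcp_pos: [0.5111, 0.1884, 0.0107]
orientation: [2.546, 1.841, 0.003]
contact_force: [0.0, -0.2, -0.1]
grip_width: 0.0853
```

```bash
python3 go.py .5105 .187 .010 71.8 10;python3 - <<'E'
from h import *
f=save('side');crop(f,190,120,290,220,7,'c3')
E
```

```text
{'clock': 3.8, 'joints': [-0.0926, 0.6239, -0.4792, 1.993, 0.4729, 0.6328, -1.2013], 'tcp_pos': [0.5111, 0.1884, 0.0107], 'orientation': [2.5457, 1.8405, 0.0026], 'contact_force': [0.0324, -0.2388, -0.1259], 'grip_width': 0.0853}
yaw now 71.73 tilt 0.1 dist mm [-0.6 -1.4 -0.7] n 1
[-1.5, -0.1, 0.7, 0.001, -0.001, -0.001]
```

View pics/c3.png

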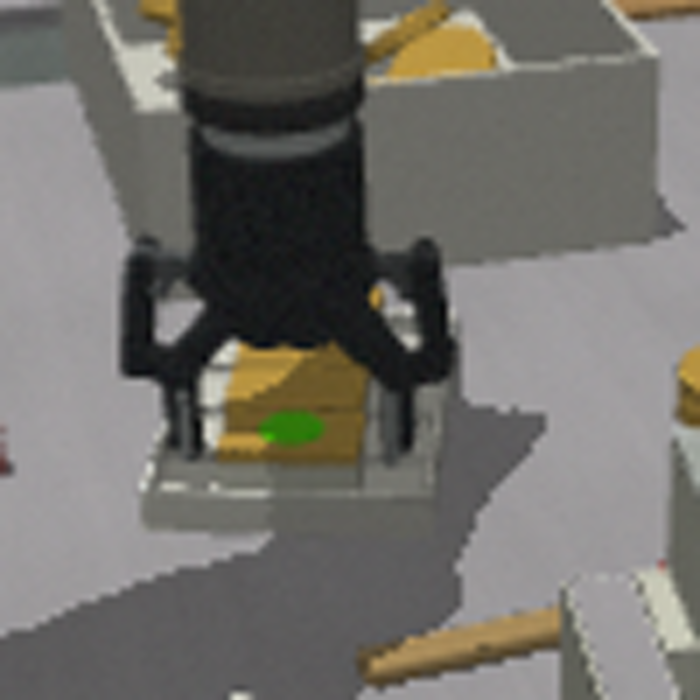

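The fingers straddle the two ends of the green-dot tin (crop pixels (190,440) and (400,440), the tin between), with the rim clear. Closing.

Call:
play_rows(increments=[[-1,0,1,0,0,0,30],[0,0,0,0,0,0,60],[0,0,0,0,0,0,100],[0,0,0,0,0,0,120],[0,0,0,0,0,0,120]], force=50)

```text
clock: 4.35
tcp_pos: [0.5112, 0.1877, 0.0106]
orientation: [2.546, 1.84, 0.004]
contact_force: [-0.6, -0.8, -1.8]
grip_width: 0.0631
```

Call:
play_rows(increments=[[0,0,0,0,0,0,255],[0,0,0,0,0,0,255],[0,0,-8,0,0,0,255],[0,0,-10,0,0,0,255],[0,0,-10,0,0,0,255]])

```text
clock: 4.85
tcp_pos: [0.5099, 0.187, 0.0392]
orientation: [-2.546, -1.841, 0.001]
contact_force: [0.2, -0.2, -1.3]
grip_width: 0.0633
```

```bash
python3 go.py .5105 .187 .12 71.8;python3 - <<'E'
from h import *
f=save('side');crop(f,190,120,290,220,7,'c4')
E
```

```text
{'clock': 4.85, 'joints': [-0.0656, 0.5793, -0.5104, 1.9855, 0.4357, 0.6854, -1.1685], 'tcp_pos': [0.5099, 0.187, 0.0392], 'orientation': [-2.5455, -1.8406, 0.0006], 'contact_force': [0.1805, -0.241, -1.2977], 'grip_width': 0.0633}
yaw now 71.74 tilt 0.03 dist mm [ 0.6 -0.  80.8] n 2
[0.1, 0.3, -40.4, -0.0, 0.0, -0.001]
[0.1, 0.3, -40.4, -0.0, 0.0, -0.001]
```

View pics/c4.png

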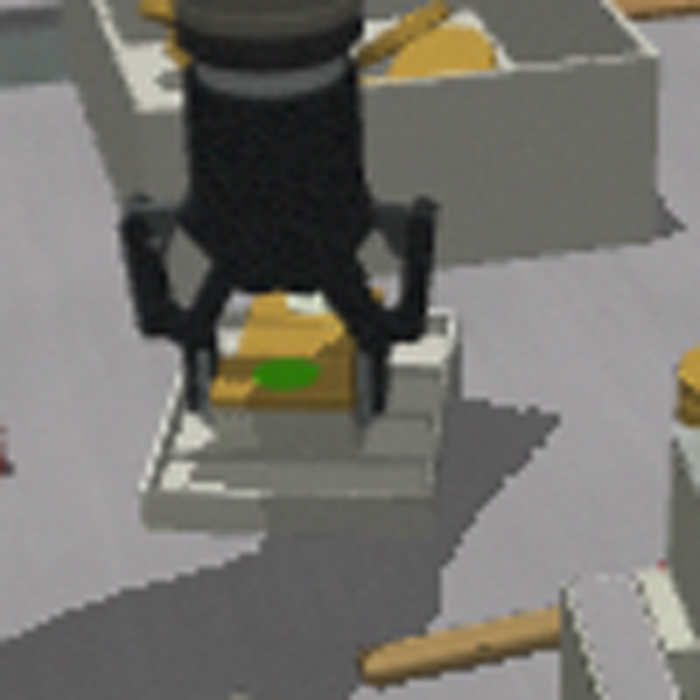

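The tin is held at its ends (63 mm opening, -1.3 N weight) and level. Lifting on.

Call:
play_rows(increments=[[0,0,-30,0,0,0,255],[0,0,-30,0,0,0,255],[-10,5,-10,0,0,0,255],[-30,15,0,0,0,-0.04,255],[-30,15,0,0,0,-0.04,255]])

```text
clock: 5.4
tcp_pos: [0.5243, 0.1154, 0.1183]
orientation: [2.457, 1.956, 0.016]
contact_force: [-0.1, -0.5, -2.1]
grip_width: 0.0632
```

```bash
python3 go.py .46 .085 .06 83.6 20
```

```text
{'clock': 5.4, 'joints': [0.1442, 0.4538, -0.593, 1.9629, 0.3408, 0.8136, -0.8631], 'tcp_pos': [0.5243, 0.1154, 0.1183], 'orientation': [2.4574, 1.9561, 0.0159], 'contact_force': [-0.0648, -0.4606, -2.0979], 'grip_width': 0.0632}
yaw now 77.04 tilt 0.58 dist mm [-64.3 -30.4 -58.3] n 5
[-8.9, -11.2, 11.5, 0.001, -0.001, -0.023]
[-8.6, -11.4, 11.5, 0.001, -0.001, -0.023]
[-8.3, -11.6, 11.6, 0.001, -0.001, -0.023]
[-8.0, -11.8, 11.6, 0.001, -0.001, -0.023]
[-7.8, -11.9, 11.6, 0.001, -0.001, -0.023]
```

Call:
play_rows(increments=[[-9,-22,0,0.001,-0.001,-0.023,255],[-9,-20,8,0.001,-0.001,-0.023,255],[-9,-15,15,0.001,-0.001,-0.023,255],[-8,-6,15,0.001,-0.001,-0.023,255],[-5,0,15,0.001,-0.001,-0.023,255]])

```text
clock: 5.9
tcp_pos: [0.4579, 0.0825, 0.0683]
orientation: [2.339, 2.084, 0.016]
contact_force: [-0.5, -0.3, -1.9]
grip_width: 0.0633
```

```bash
python3 go.py .46 .085 .01 83.6 12
```

```text
{'clock': 5.9, 'joints': [0.1809, 0.4377, -0.5912, 2.1562, 0.4134, 0.6434, -0.8153], 'tcp_pos': [0.4579, 0.0825, 0.0683], 'orientation': [2.3391, 2.0836, 0.0157], 'contact_force': [-0.4838, -0.3102, -1.8626], 'grip_width': 0.0633}
yaw now 83.39 tilt 0.77 dist mm [  2.1   2.5 -58.3] n 5
[0.5, 0.2, 11.7, 0.003, -0.0, -0.001]
[0.5, 0.2, 11.7, 0.003, -0.0, -0.001]
[0.5, 0.3, 11.7, 0.003, -0.0, -0.001]
[0.5, 0.3, 11.7, 0.003, -0.0, -0.001]
[0.5, 0.3, 11.7, 0.003, -0.0, -0.001]
```

Call:
play_rows(increments=[[2,2,12,0.012,0,-0.001,255],[1,0,14,0.001,0,0,255],[0,0,14,0,0,0,255],[0,0,11,0,0,0,255],[0,0,4,0,0,0,255]])

```text
clock: 6.4
tcp_pos: [0.4617, 0.0859, 0.0099]
orientation: [-2.346, -2.088, -0.003]
contact_force: [0.5, -0.2, -2.1]
grip_width: 0.063
```

```bash
python3 go.py .46 .085 .001 83.6 12
```

```text
{'clock': 6.4, 'joints': [0.1051, 0.5502, -0.5102, 2.1642, 0.5135, 0.5433, -0.9057], 'tcp_pos': [0.4617, 0.0859, 0.0099], 'orientation': [-2.3462, -2.0881, -0.0033], 'contact_force': [0.5471, -0.1971, -2.1284], 'grip_width': 0.063}
yaw now 83.34 tilt 0.13 dist mm [-1.7 -0.9 -8.9] n 1
[-1.1, -1.6, 8.9, 0.001, -0.002, -0.005]
```

Call:
play_rows(increments=[[0,0,4,0,0,0,255],[0,0,2.5,0,0,0,255],[0,0,1.5,0,0,0,255],[0,0,0,0,0,0,255]])

```text
clock: 6.8
tcp_pos: [0.4619, 0.0867, 0.001]
orientation: [-2.345, -2.089, -0.003]
contact_force: [0.2, -0.1, -0.3]
grip_width: 0.0628
```

Call:
play_rows(increments=[[0,0,0.7,0,0,0,255],[0,0,0,0,0,0,255]])

```text
clock: 7.0
tcp_pos: [0.4624, 0.0867, 0.0008]
orientation: [-2.346, -2.089, -0.005]
contact_force: [-0.2, 0.1, -1.4]
grip_width: 0.0629
```

Call:
play_rows(increments=[[0,0,0,0,0,0,60],[0,0,0,0,0,0,30],[0,0,0,0,0,0,0],[0,0,0,0,0,0,0],[0,0,-10,0,0,0,0]])

```text
clock: 7.5
tcp_pos: [0.4625, 0.0866, 0.0113]
orientation: [-2.346, -2.089, -0.005]
contact_force: [-0.3, -0.5, 0.3]
grip_width: 0.085
```

Call:
play_rows(increments=[[0,0,-30,0,0,0,0],[0,0,-30,0,0,0,0],[0,0,-20,0,0,0,0],[0,0,0,0,0,0,0]])

```text
clock: 7.9
tcp_pos: [0.4623, 0.0871, 0.0968]
orientation: [-2.345, -2.091, -0.006]
contact_force: [0.4, 1.0, 0.7]
grip_width: 0.0852
```

```bash
python3 - <<'E'
from h import *
st()
f=save('side');crop(f,160,140,280,250,6,'c5')
f=save('top');crop(f,140,130,290,270,5,'c6')
E
```

```text
{'clock': 7.9, 'joints': [0.2148, 0.404, -0.6332, 2.1189, 0.3583, 0.7197, -0.7671], 'tcp_pos': [0.4623, 0.0871, 0.0968], 'orientation': [-2.3447, -2.0906, -0.0058], 'contact_force': [0.3807, 0.9602, 0.7448], 'grip_width': 0.0852}
```

View pics/c5.png

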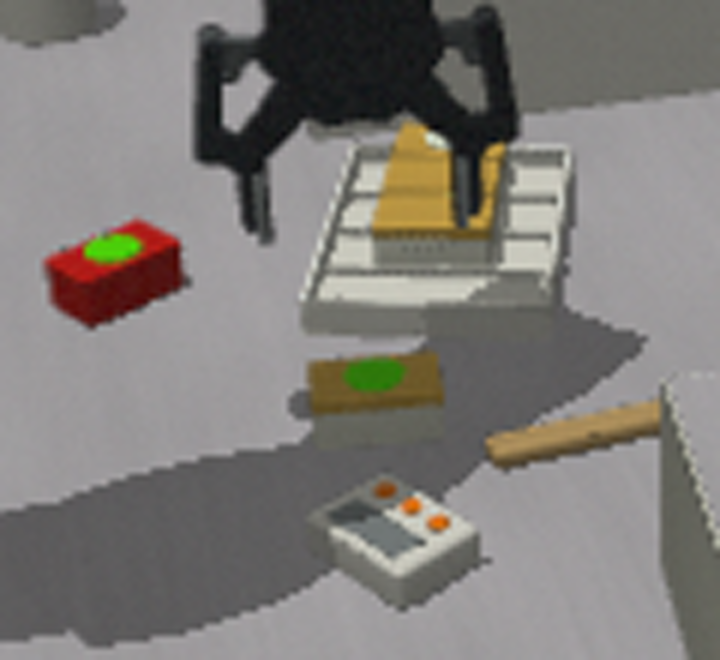

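View pics/c6.png

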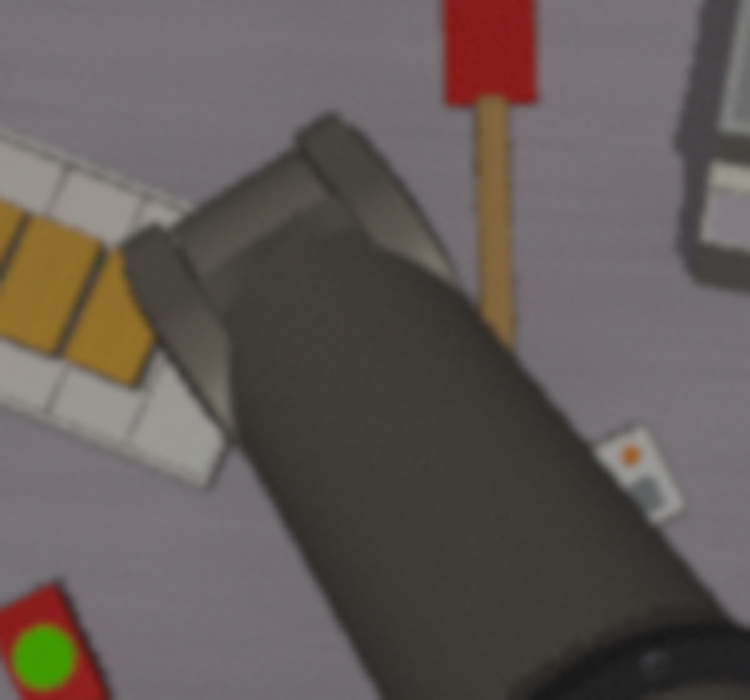

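The tin lies flat, lid up, released and clear of everything (side crop (374,375)); the timer, spatula and red piece are untouched.

```bash
python3 - <<'E'
from h import *
s=load('side');o=(160,140)
g=lambda x,y:(o[0]+(x+.5)/6-.5,o[1]+(y+.5)/6-.5)
print(at_z(s,*g(374,375),.03))
q=np.array([at_z(s,*g(*p),.03)[:2] for p in [(309,363),(437,350),(444,403),(311,413)]]);print(q,q.mean(0))
E
python3 go.py .431 .0905 .0968 173.5
```

```text
[0.46171136 0.08510107 0.03      ]
[[0.43274029 0.1048485 ]
 [0.49605652 0.09941897]
 [0.48956668 0.05116842]
 [0.42680214 0.05999176]] [0.46129141 0.07885691]
{'clock': 8.0, 'joints': [0.2133, 0.4072, -0.6311, 2.1211, 0.36, 0.718, -0.7686], 'tcp_pos': [0.461, 0.0865, 0.0945], 'orientation': [-2.3436, -2.0894, -0.0012], 'contact_force': [-0.1669, -0.9794, -0.3686], 'grip_width': 0.0855}
yaw now 83.44 tilt 0.11 dist mm [-30.    4.    2.3] n 11
[0.0, -2.7, -0.2, 0.0, -0.0, -0.143]
[0.4, -2.7, -0.2, 0.0, -0.0, -0.143]
[0.8, -2.6, -0.2, 0.0, -0.0, -0.143]
[1.2, -2.5, -0.2, 0.0, -0.0, -0.143]
[1.5, -2.3, -0.2, 0.0, -0.0, -0.143]
[1.8, -2.0, -0.2, 0.0, -0.0, -0.143]
[2.1, -1.8, -0.2, 0.0, -0.0, -0.143]
[2.3, -1.4, -0.2, 0.0, -0.0, -0.143]
[2.5, -1.1, -0.2, 0.0, -0.0, -0.143]
[2.7, -0.7, -0.2, 0.0, -0.0, -0.143]
[2.7, -0.3, -0.2, 0.0, -0.0, -0.143]
```

Call:
play_rows(increments=[[0,-3,0,0,0,-0.143,0],[0,-3,0,0,0,-0.143,0],[1,-3,0,0,0,-0.143,0],[1,-2,0,0,0,-0.143,0],[2,-2,0,0,0,-0.143,0]])

```text
clock: 8.5
tcp_pos: [0.4429, 0.0874, 0.0903]
orientation: [-1.424, -2.791, 0.006]
contact_force: [0.3, -0.4, 0.7]
grip_width: 0.0857
```

Call:
play_rows(increments=[[2,-2,0,0,0,-0.143,0],[2,-2,0,0,0,-0.143,0],[2,-1,0,0,0,-0.143,0],[3,-1,0,0,0,-0.143,0],[3,-1,0,0,0,-0.143,0]])

```text
clock: 9.0
tcp_pos: [0.4237, 0.0881, 0.0853]
orientation: [-0.306, -3.107, 0.003]
contact_force: [-0.9, -0.6, -1.1]
grip_width: 0.0858
```

```bash
python3 go.py .431 .0905 .05 173.5
```

```text
{'clock': 9.0, 'joints': [0.478, 0.4963, -0.9869, 2.1773, 0.5845, 0.7833, 0.4804], 'tcp_pos': [0.4237, 0.0881, 0.0853], 'orientation': [-0.306, -3.1072, 0.0028], 'contact_force': [-0.8989, -0.589, -1.1388], 'grip_width': 0.0858}
yaw now 168.75 tilt 1.11 dist mm [  7.3   2.4 -35.3] n 1
[-7.4, 3.9, 35.2, -0.003, -0.019, -0.083]
```

Call:
play_rows(increments=[[-7,4,0,-0.003,-0.019,-0.083,0],[-1,0,10,0,0,0,0],[0,0,10,0,0,0,0],[0,0,0,0,0,0,0]])

```text
clock: 9.4
tcp_pos: [0.4287, 0.0896, 0.06]
orientation: [-0.174, -3.129, 0.0]
contact_force: [-0.4, -0.3, 0.1]
grip_width: 0.0856
```

```bash
python3 go.py .431 .0905 .008 173.5 12
```

```text
{'clock': 9.4, 'joints': [0.4407, 0.5453, -0.9522, 2.1891, 0.6699, 0.741, 0.4919], 'tcp_pos': [0.4287, 0.0896, 0.06], 'orientation': [-0.1736, -3.1286, 0.0001], 'contact_force': [-0.4328, -0.3478, 0.1356], 'grip_width': 0.0856}
yaw now 173.65 tilt 0.47 dist mm [  2.3   0.9 -52. ] n 5
[-0.5, 0.2, 10.4, -0.0, -0.002, 0.001]
[-0.5, 0.2, 10.4, -0.0, -0.002, 0.001]
[-0.5, 0.2, 10.4, -0.0, -0.002, 0.001]
[-0.5, 0.2, 10.4, -0.0, -0.002, 0.001]
[-0.4, 0.2, 10.4, -0.0, -0.002, 0.001]
```

Call:
play_rows(increments=[[-2,1,10,0,-0.008,0,0],[-0.5,0,12,0,0,0,0],[0,0,12,0,0,0,0],[0,0,10,0,0,0,0],[0,0,5,0,0,0,0]])

```text
clock: 9.9
tcp_pos: [0.4298, 0.09, 0.0074]
orientation: [-0.183, -3.133, 0.004]
contact_force: [-0.3, -0.3, -0.6]
grip_width: 0.0856
```

```bash
python3 go.py .431 .0905 .008 173.5 12; python3 - <<'E'
from h import *
f=save('side');crop(f,160,140,280,250,6,'c7')
E
```

```text
{'clock': 9.9, 'joints': [0.3422, 0.6275, -0.8395, 2.2133, 0.8095, 0.6487, 0.3637], 'tcp_pos': [0.4298, 0.09, 0.0074], 'orientation': [-0.1831, -3.1326, 0.0035], 'contact_force': [-0.2712, -0.2881, -0.5567], 'grip_width': 0.0856}
yaw now 173.31 tilt 0.24 dist mm [1.2 0.5 0.6] n 1
[-1.1, 0.6, -0.6, -0.002, -0.003, -0.003]
```

View pics/c7.png

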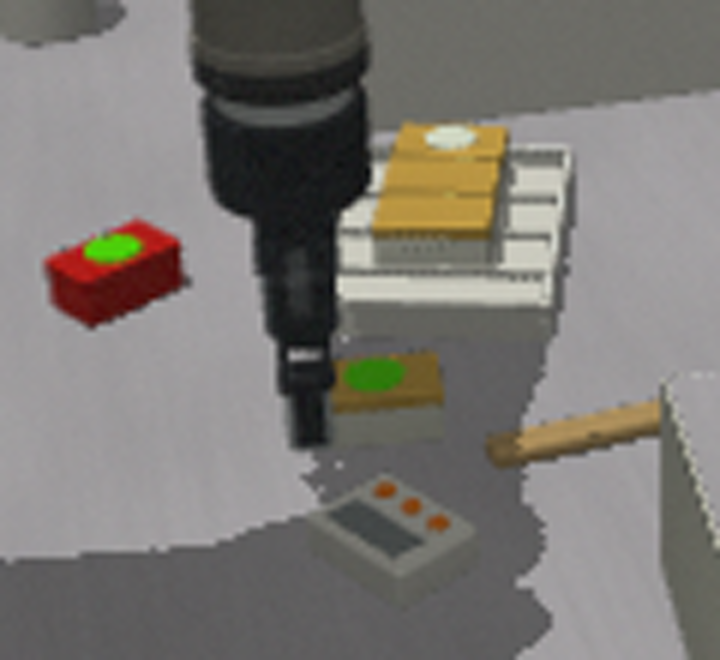

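Fingers are beside the tin's tail with about 11 mm of overlap, nothing else touched. Gripping.

Call:
play_rows(increments=[[0,0,0,0,0,0,80],[0,0,0,0,0,0,120],[0,0,0,0,0,0,160],[0,0,0,0,0,0,255],[0,0,0,0,0,0,255]], force=80)

```text
clock: 10.45
tcp_pos: [0.43, 0.0901, 0.0083]
orientation: [-0.184, -3.133, 0.004]
contact_force: [0.6, -0.3, -1.5]
grip_width: 0.0357
```

Call:
play_rows(increments=[[0,0,0,0,0,0,255],[0,0,-8,0,0,0,255],[0,0,-20,0,0,0,255],[0,0,-20,0,0,0,255],[0,0,-5,0,0,0,255]])

```text
clock: 10.95
tcp_pos: [0.4291, 0.09, 0.0634]
orientation: [-0.183, -3.131, 0.005]
contact_force: [0.2, 0.0, -1.6]
grip_width: 0.0362
```

```bash
python3 go.py .50 -.01 .2 173.6; python3 - <<'E'
from h import *
f=save('side');crop(f,160,140,280,250,6,'c8')
E
```

```text
{'clock': 10.95, 'joints': [0.4403, 0.5379, -0.9549, 2.1875, 0.6638, 0.746, 0.488], 'tcp_pos': [0.4291, 0.09, 0.0634], 'orientation': [-0.1835, -3.1306, 0.0048], 'contact_force': [0.1698, 0.0183, -1.6154], 'grip_width': 0.0362}
yaw now 173.29 tilt 0.37 dist mm [  70.9 -100.   136.6] n 4
[-20.3, -22.9, -34.2, -0.001, -0.001, -0.001]
[-20.4, -22.9, -34.2, -0.001, -0.001, -0.001]
[-20.4, -22.9, -34.2, -0.001, -0.001, -0.001]
[-20.4, -22.9, -34.1, -0.001, -0.001, -0.001]
```

View pics/c8.png

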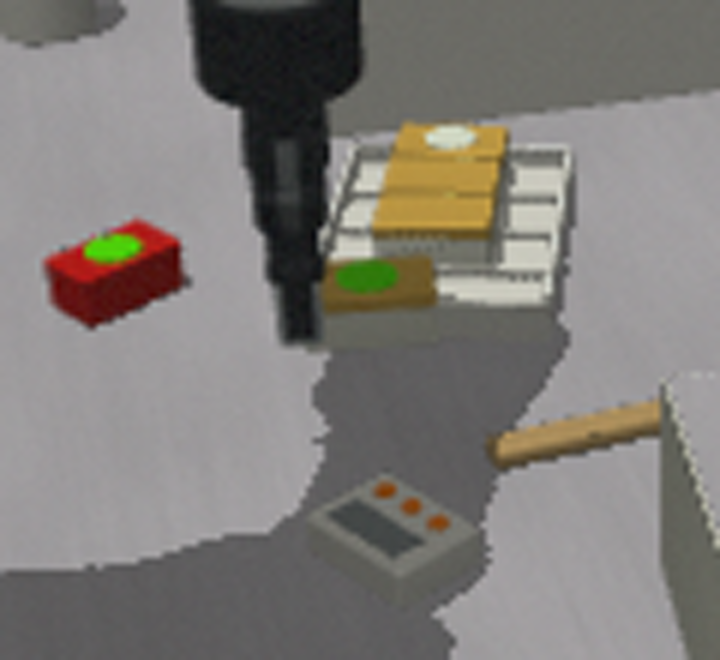

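Call:
play_rows(increments=[[-5,5,-30,0,0,0,255],[-8,12,-30,0,0,0,255],[-12,24,-10,0,0,0,255],[-12,28,0,0,0,0,255],[-12,28,0,0,0,0,255]])

```text
clock: 11.5
tcp_pos: [0.4886, 0.1761, 0.1315]
orientation: [-0.196, -3.125, 0.017]
contact_force: [0.2, -0.8, -1.4]
grip_width: 0.0362
```

```bash
python3 go.py .5015 -.131 .130 173.6 30
```

```text
{'clock': 11.5, 'joints': [0.3093, 0.5522, -1.0005, 1.9587, 0.5706, 0.9614, 0.4699], 'tcp_pos': [0.4886, 0.1761, 0.1315], 'orientation': [-0.1965, -3.1248, 0.0165], 'contact_force': [0.2446, -0.8428, -1.4497], 'grip_width': 0.0362}
yaw now 172.8 tilt 0.86 dist mm [  12.9 -307.1   -1.5] n 11
[-4.7, -27.5, 0.4, -0.001, -0.001, -0.001]
[-4.6, -27.6, 0.4, -0.001, -0.001, -0.001]
[-4.6, -27.6, 0.4, -0.001, -0.001, -0.001]
[-4.6, -27.6, 0.3, -0.001, -0.001, -0.001]
[-4.5, -27.6, 0.3, -0.001, -0.001, -0.001]
[-4.5, -27.6, 0.3, -0.001, -0.001, -0.001]
[-4.5, -27.6, 0.3, -0.001, -0.001, -0.001]
[-4.4, -27.6, 0.2, -0.001, -0.001, -0.001]
[-4.4, -27.6, 0.2, -0.001, -0.001, -0.001]
[-4.3, -27.6, 0.2, -0.001, -0.001, -0.001]
[-4.3, -27.6, 0.2, -0.001, -0.001, -0.001]
```

I had the y sign wrong there; the tin was at a safe height, nothing was touched. Reversing.

Call:
play_rows(increments=[[-4,-28,0,0,0,0,255],[-4,-40,0,-0.001,-0.001,0,255],[-4,-40,0,-0.001,-0.001,0,255],[-4,-40,0,-0.001,-0.001,0,255],[-4,-40,0,-0.001,-0.001,0,255]])

```text
clock: 12.0
tcp_pos: [0.4873, -0.0031, 0.1302]
orientation: [-0.161, -3.132, -0.006]
contact_force: [0.6, -0.4, -2.1]
grip_width: 0.0363
```

```bash
python3 go.py .5015 -.131 .130 173.6 30
```

```text
{'clock': 12.0, 'joints': [0.7108, 0.5064, -1.0315, 2.0362, 0.548, 0.9101, 0.8484], 'tcp_pos': [0.4873, -0.0031, 0.1302], 'orientation': [-0.1606, -3.1321, -0.0062], 'contact_force': [0.5719, -0.3799, -2.0627], 'grip_width': 0.0363}
yaw now 174.13 tilt 0.38 dist mm [  14.2 -127.9   -0.2] n 5
[-5.4, -25.2, -0.1, 0.001, -0.001, 0.002]
[-5.5, -25.1, -0.1, 0.001, -0.001, 0.002]
[-5.5, -25.1, -0.0, 0.001, -0.001, 0.002]
[-5.6, -25.1, -0.0, 0.001, -0.001, 0.002]
[-5.6, -25.1, 0.0, 0.001, -0.001, 0.002]
```

Call:
play_rows(increments=[[-5,-25,0,0,0,0.002,255],[-5,-25,0,0,0,0.002,255],[-5,-25,0,0,0,0.002,255],[-5,-25,0,0,0,0.002,255],[-3,-15,0,0,0,0,255]])

```text
clock: 12.5
tcp_pos: [0.4937, -0.1313, 0.1249]
orientation: [-0.186, -3.124, -0.001]
contact_force: [0.5, 0.3, -1.9]
grip_width: 0.0359
```

```bash
python3 go.py .5065 -.1315 .113 173.6 30; python3 - <<'E'
from h import *
f=save('side');crop(f,220,130,380,280,5,'c9')
f=save('top');crop(f,260,85,380,225,5,'c10')
E
```

```text
{'clock': 12.5, 'joints': [0.9174, 0.5457, -0.9943, 1.9839, 0.5692, 0.9354, 1.0799], 'tcp_pos': [0.4937, -0.1313, 0.1249], 'orientation': [-0.1861, -3.1237, -0.0011], 'contact_force': [0.5028, 0.3038, -1.9064], 'grip_width': 0.0359}
yaw now 173.18 tilt 0.71 dist mm [ 12.8  -0.2 -11.9] n 1
[-12.8, 1.3, 11.8, 0.0, -0.012, -0.007]
```

View pics/c9.png

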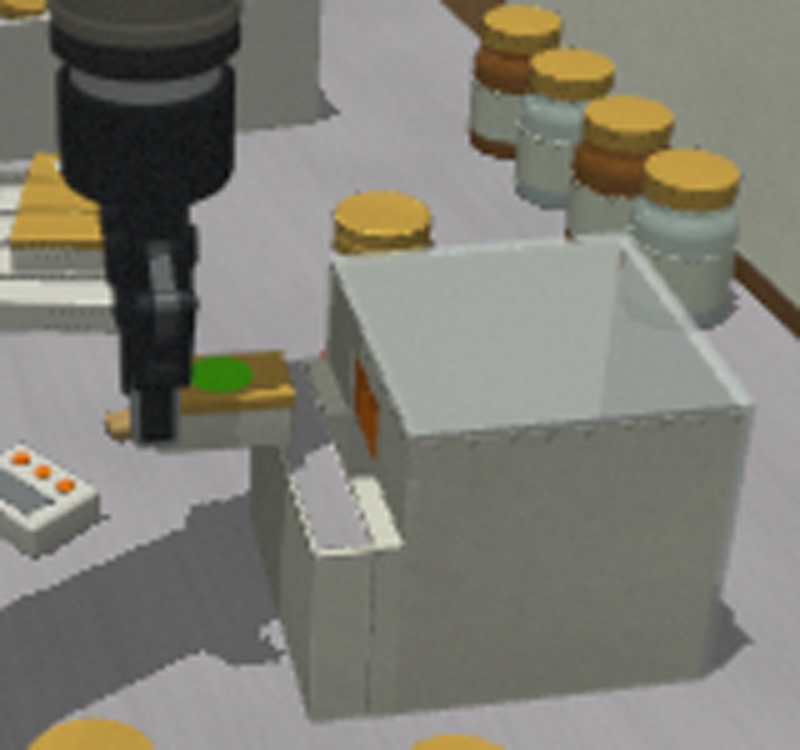

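View pics/c10.png

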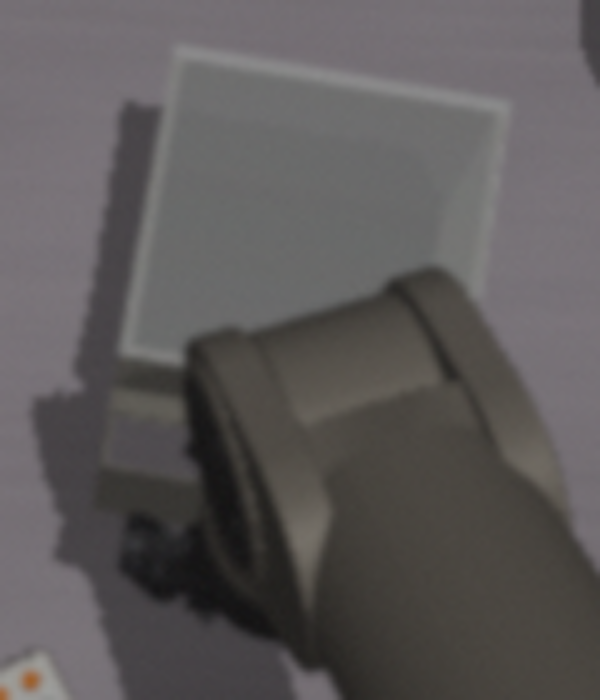

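The tin is held level in front of the mouth (front end at crop (290,400); flap at (366,408), shut). Levelling out and lining up.

Call:
play_rows(increments=[[-4,1,7,0,-0.012,-0.006,255],[-4,0,4,0,0,0,255],[-4,0,1,0,0,0,255],[0,0,0,0,0,0,255]])

```text
clock: 13.0
tcp_pos: [0.5059, -0.1286, 0.1105]
orientation: [-0.173, -3.136, -0.003]
contact_force: [0.4, 0.7, -1.8]
grip_width: 0.036
```

```bash
cat > loc.py <<'E'
from h import *
M=np.array([.596,-.1415,.1]);a=np.radians(-6.4);Bx=np.array([np.cos(a),np.sin(a),0]);By=np.array([-Bx[1],Bx[0],0])
o=r.get_obs();d=np.array(o['tcp_pos'])-M;print('TCP in mouth frame mm',(1e3*np.array([d@Bx,d@By,d[2]])).round(1),'F',np.round(o['contact_force'],1),'grip',o['grip_width'])
A=R.from_rotvec(o['orientation']).as_matrix();print('yaw',np.degrees(np.arctan2(A[1,0],A[0,0])),'z axis',A[:,2].round(4),'q',np.round(o['joints'],2))
E
python3 loc.py; python3 go.py .575 -.139 .112 173.6 8
```

```text
TCP in mouth frame mm [-91.    2.7  10.5] F [ 0.4  0.7 -1.8] grip 0.035965449374296216
yaw 173.66789318665212 z axis [-0.001   0.0017 -1.    ] q [ 0.89  0.58 -0.97  1.98  0.6   0.91  1.06]
{'clock': 13.0, 'joints': [0.8856, 0.5755, -0.9721, 1.9777, 0.6034, 0.9103, 1.0574], 'tcp_pos': [0.5059, -0.1286, 0.1105], 'orientation': [-0.1735, -3.1357, -0.0025], 'contact_force': [0.4014, 0.723, -1.8231], 'grip_width': 0.036}
yaw now 173.67 tilt 0.11 dist mm [ 69.1 -10.4   1.5] n 9
[-7.8, -0.3, -0.2, 0.0, -0.0, 0.0]
[-7.8, -0.3, -0.2, 0.0, -0.0, 0.0]
[-7.8, -0.3, -0.2, 0.0, -0.0, 0.0]
[-7.8, -0.3, -0.2, 0.0, -0.0, 0.0]
[-7.8, -0.3, -0.2, 0.0, -0.0, 0.0]
[-7.8, -0.3, -0.2, 0.0, -0.0, 0.0]
[-7.8, -0.3, -0.2, 0.0, -0.0, 0.0]
[-7.8, -0.3, -0.2, 0.0, -0.0, 0.0]
[-7.8, -0.3, -0.2, 0.0, -0.0, 0.0]
```

Call:
play_rows(increments=[[-5,-2.7,-2,0,0,0,255],[-8,0,0,0,0,0,255],[-8,0,0,0,0,0,255],[0,0,0,0,0,0,255]])

```text
clock: 13.4
tcp_pos: [0.5292, -0.1328, 0.1131]
orientation: [0.17, 3.137, 0.003]
contact_force: [0.5, 0.7, -1.7]
grip_width: 0.0363
```

```bash
python3 loc.py; python3 - <<'E'
from h import *
f=save('side');crop(f,220,130,380,280,5,'c11')
E
```

```text
TCP in mouth frame mm [-67.4   1.2  13.1] F [ 0.5  0.7 -1.7] grip 0.03634234759555808
yaw 173.78979769702966 z axis [ 4.0e-04  1.7e-03 -1.0e+00] q [ 0.86  0.6  -0.96  1.92  0.61  0.94  1.07]
```

View pics/c11.png

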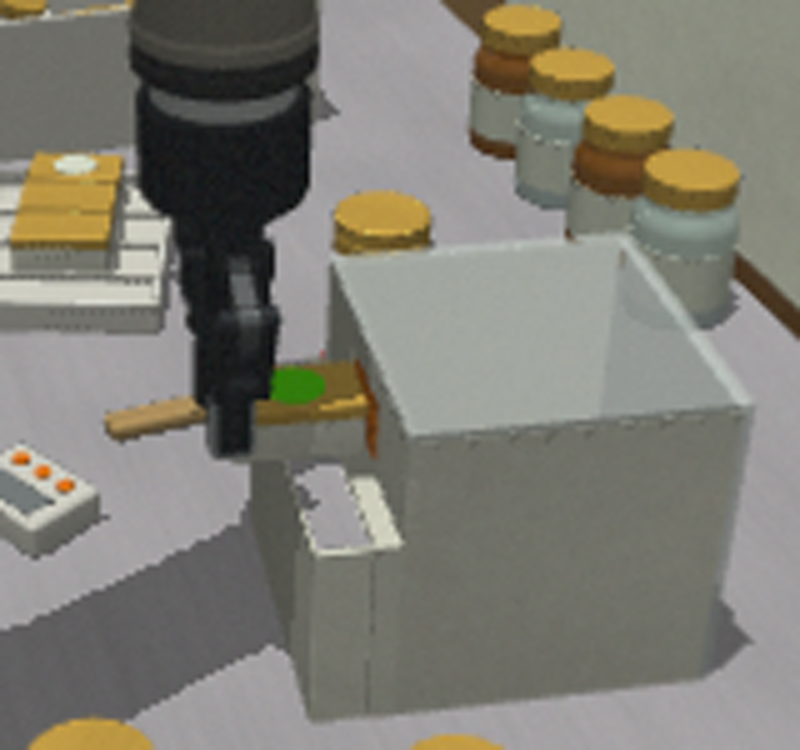

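The tin's front is right at the flap and inside the opening (crop (370,405)). Pushing in.

Call:
play_rows(increments=[[-6,-1,1,0,0,0,255],[-7,0,0,0,0,0,255],[-7,0,0,0,0,0,255],[-7,0,0,0,0,0,255],[0,0,0,0,0,0,255]])

```text
clock: 13.95
tcp_pos: [0.5507, -0.1365, 0.1087]
orientation: [-0.168, -3.123, -0.002]
contact_force: [1.9, -0.2, -2.0]
grip_width: 0.0357
```

```bash
python3 loc.py; python3 - <<'E'
from h import *
f=save('side');crop(f,220,130,380,280,5,'c12')
E
```

```text
TCP in mouth frame mm [-45.6  -0.1   8.7] F [ 1.9 -0.2 -2. ] grip 0.035721390157272576
yaw 173.8400521436469 z axis [-0.0139  0.0018 -0.9999] q [ 0.83  0.64 -0.94  1.87  0.62  0.98  1.07]
```

View pics/c12.png

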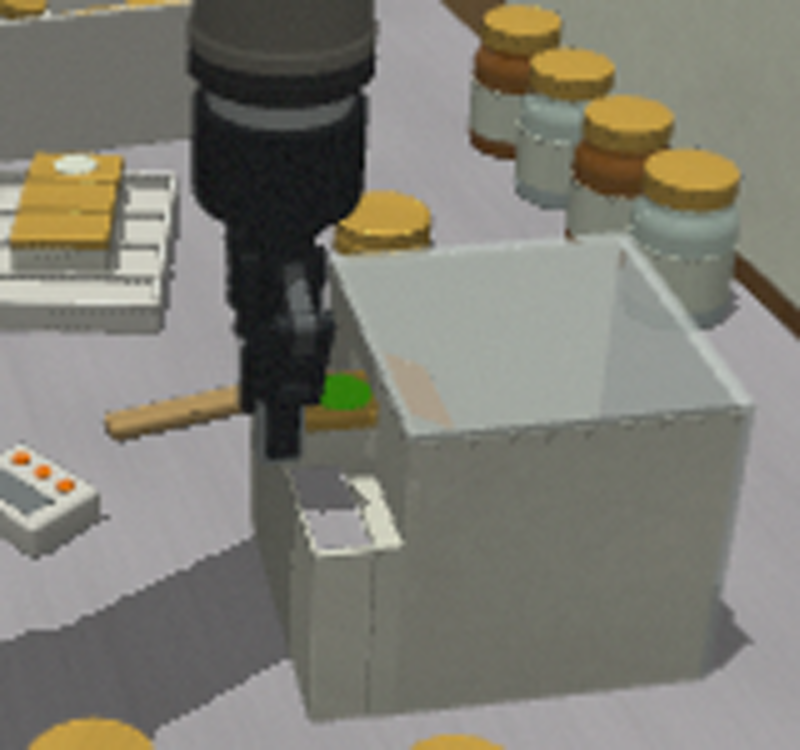

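```bash
python3 go.py .578 -.1395 .112 173.6 8
```

```text
{'clock': 14.0, 'joints': [0.8277, 0.6427, -0.94, 1.8658, 0.6224, 0.9748, 1.0696], 'tcp_pos': [0.5507, -0.1365, 0.1088], 'orientation': [-0.1679, -3.1236, -0.0015], 'contact_force': [0.2626, 0.5189, -4.0427], 'grip_width': 0.0359}
yaw now 173.85 tilt 0.77 dist mm [27.3 -3.   3.2] n 4
[-6.9, -0.0, -0.9, 0.0, -0.003, 0.001]
[-6.9, -0.0, -0.9, 0.0, -0.003, 0.001]
[-6.9, -0.0, -0.9, 0.0, -0.003, 0.001]
[-6.9, 0.0, -0.8, 0.0, -0.003, 0.001]
```

Call:
play_rows(increments=[[0,0,-3.5,0,-0.013,0.002,255],[-6,0,-1,0,-0.003,0,255],[-6,0,-1,0,-0.002,0,255],[0,0,0,0,0,0,255]])

```text
clock: 14.4
tcp_pos: [0.5624, -0.1383, 0.1142]
orientation: [0.173, 3.132, -0.001]
contact_force: [1.6, 0.4, -6.9]
grip_width: 0.0361
```

```bash
python3 loc.py; python3 go.py .578 -.1395 .112 173.6 8
```

```text
TCP in mouth frame mm [-33.7  -0.6  14.2] F [ 1.6  0.4 -6.9] grip 0.036085206692387815
yaw 173.69062445841175 z axis [ 4.4e-03 -6.0e-04 -1.0e+00] q [ 0.82  0.64 -0.94  1.85  0.63  0.97  1.07]
{'clock': 14.4, 'joints': [0.8237, 0.6429, -0.9396, 1.8481, 0.6262, 0.9733, 1.0697], 'tcp_pos': [0.5624, -0.1383, 0.1142], 'orientation': [0.1726, 3.1324, -0.0006], 'contact_force': [1.6354, 0.3825, -6.9252], 'grip_width': 0.0361}
yaw now 173.69 tilt 0.25 dist mm [15.6 -1.2 -2.2] n 2
[-7.8, 0.3, 1.1, -0.0, 0.002, 0.001]
[-7.8, 0.3, 1.1, -0.0, 0.002, 0.001]
```

Call:
play_rows(increments=[[0,0,3,0,0.004,0,255],[-6,0,0,0,0,0,255],[0,0,0,0,0,0,255]])

```text
clock: 14.7
tcp_pos: [0.57, -0.1392, 0.1115]
orientation: [0.173, 3.134, -0.001]
contact_force: [0.5, -0.1, -3.5]
grip_width: 0.0361
```

```bash
python3 loc.py; python3 - <<'E'
from h import *
f=save('side');crop(f,220,130,380,280,5,'c13')
E
```

```text
TCP in mouth frame mm [-26.1  -0.6  11.5] F [ 0.5 -0.1 -3.5] grip 0.03607526764395302
yaw 173.68163117292474 z axis [ 2.3e-03 -5.0e-04 -1.0e+00] q [ 0.81  0.66 -0.93  1.83  0.63  0.98  1.07]
```

View pics/c13.png

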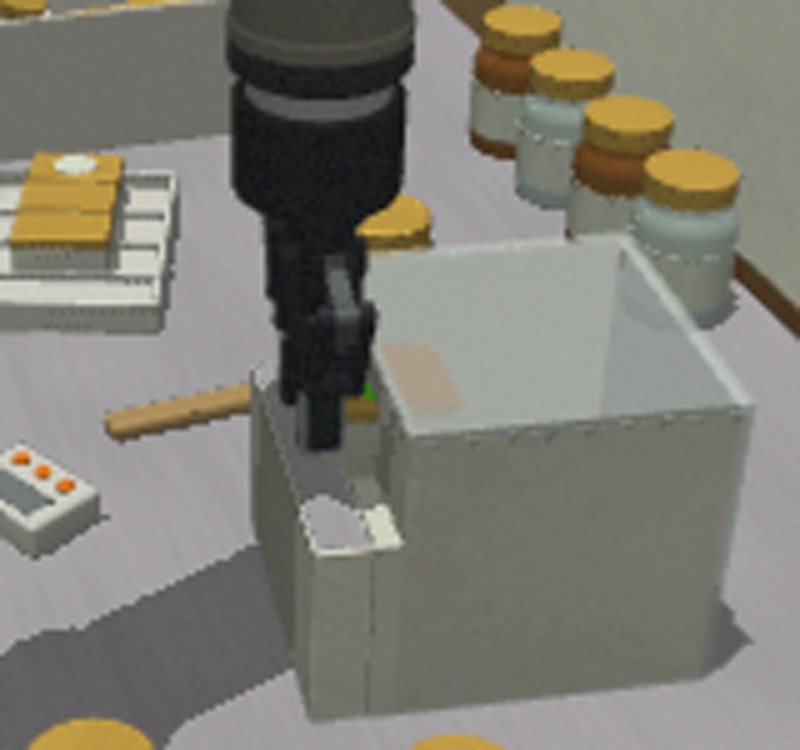

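```bash
python3 - <<'E'
from h import *
M=np.array([.596,-.1415,.1]);a=np.radians(-6.4);Bx=np.array([np.cos(a),np.sin(a),0]);By=np.array([-Bx[1],Bx[0],0])
s=load('side')
for x,y in [(370,330),(366,350),(358,375),(366,300),(355,265),(335,420),(335,440),(395,200)]:
    u,v=220+(x+.5)/5-.5,130+(y+.5)/5-.5
    p=(s['T']@np.r_[ray(s,u,v)*float(s['depth'][int(round(v)),int(round(u))]),1])[:3]-M
    print((x,y),(1e3*np.array([p@Bx,p@By,p[2]])).round(1))
E
```

```text
(370, 330) [-15.9 -64.2 102.9]
(366, 350) [-16.1 -59.6  90.2]
(358, 375) [-17.7 -54.2  74.2]
(366, 300) [-17.  -59.6 115. ]
(355, 265) [-17.7 -41.1 121.6]
(335, 420) [-22.  -32.6  36.8]
(335, 440) [-21.1 -30.3  24. ]
(395, 200) [114.1 377.8 -72.3]
```

Call:
play_rows(increments=[[-4,0,0,0,0.002,0,255],[-4,0,0,0,0,0,255],[-2,0,0,0,0,0,255],[0,0,0,0,0,0,255]])

```text
clock: 15.15
tcp_pos: [0.5812, -0.1404, 0.1119]
orientation: [0.173, 3.136, -0.0]
contact_force: [-1.4, 0.1, -3.2]
grip_width: 0.0361
```

```bash
python3 loc.py
```

```text
TCP in mouth frame mm [-14.9  -0.5  11.9] F [-1.4  0.1 -3.2] grip 0.036078575878319655
yaw 173.67550480599806 z axis [ 1.e-03 -3.e-04 -1.e+00] q [ 0.8   0.67 -0.93  1.8   0.63  1.    1.07]
```

Call:
play_rows(increments=[[-2,0,0,0,0,0,255],[0,0,0,0,0,0,255]])

```text
clock: 15.35
tcp_pos: [0.5814, -0.1404, 0.1114]
orientation: [-0.173, -3.134, 0.001]
contact_force: [1.0, -0.3, -3.1]
grip_width: 0.0358
```

```bash
python3 loc.py
```

```text
TCP in mouth frame mm [-14.6  -0.5  11.4] F [ 1.  -0.3 -3.1] grip 0.035814885380953725
yaw 173.664334737118 z axis [-3.e-03 -3.e-04 -1.e+00] q [ 0.8   0.67 -0.93  1.8   0.63  1.    1.07]
```

Call:
play_rows(increments=[[0,0,0,0,0,0,0],[0,0,0,0,0,0,0],[0,0,0,0,0,0,0],[0,0,0,0,0,0,0]])

```text
clock: 15.75
tcp_pos: [0.5837, -0.1398, 0.1131]
orientation: [0.172, 3.135, -0.0]
contact_force: [-0.3, 0.5, -0.8]
grip_width: 0.0852
```

```bash
python3 loc.py; python3 - <<'E'
from h import *
f=save('side');crop(f,220,130,380,280,5,'c14')
E
```

```text
TCP in mouth frame mm [-12.4   0.3  13.1] F [-0.3  0.5 -0.8] grip 0.08522329860348618
yaw 173.7009726518545 z axis [ 2.2e-03 -1.0e-04 -1.0e+00] q [ 0.8   0.67 -0.93  1.8   0.63  1.    1.07]
```

View pics/c14.png

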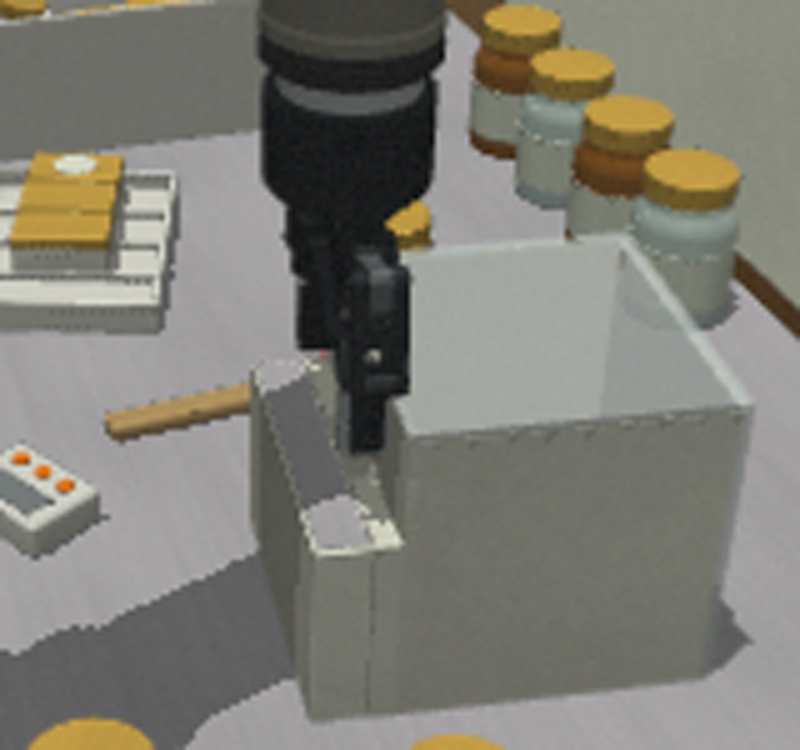

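The tin has left the sill. Backing off to look.

Call:
play_rows(increments=[[20,0,-5,0,0,0,0],[30,0,-10,0,0,0,0],[30,0,-30,0,0,0,0],[20,10,-40,0,0,0,0],[0,40,-30,0,0,0,0]])

```text
clock: 16.3
tcp_pos: [0.4854, -0.0839, 0.2269]
orientation: [-0.189, -3.133, -0.0]
contact_force: [1.3, 0.4, 0.5]
grip_width: 0.0855
```

Call:
play_rows(increments=[[0,45,-20,0,0,0,0],[0,45,0,0,0,0,0],[0,45,0,0,0,0,0],[0,40,0,0,0,0,0],[0,0,0,0,0,0,0]])

```text
clock: 16.8
tcp_pos: [0.5107, 0.1006, 0.2559]
orientation: [0.188, 3.122, 0.001]
contact_force: [0.2, -0.0, -0.9]
grip_width: 0.0855
```

```bash
python3 - <<'E'
from h import *
st()
f=save('side');crop(f,260,150,380,280,5,'c15')
f=save('top');crop(f,260,85,380,195,6,'c16')
E
ls -t pics|head -3
```

```text
{'clock': 16.8, 'joints': [0.6025, 0.3972, -1.1427, 1.8493, 0.4058, 1.1398, 0.769], 'tcp_pos': [0.5107, 0.1006, 0.2559], 'orientation': [0.1876, 3.1218, 0.0008], 'contact_force': [0.2448, -0.0363, -0.9054], 'grip_width': 0.0855}
c16.png
top_16.90.png
c15.png
```

View pics/c15.png

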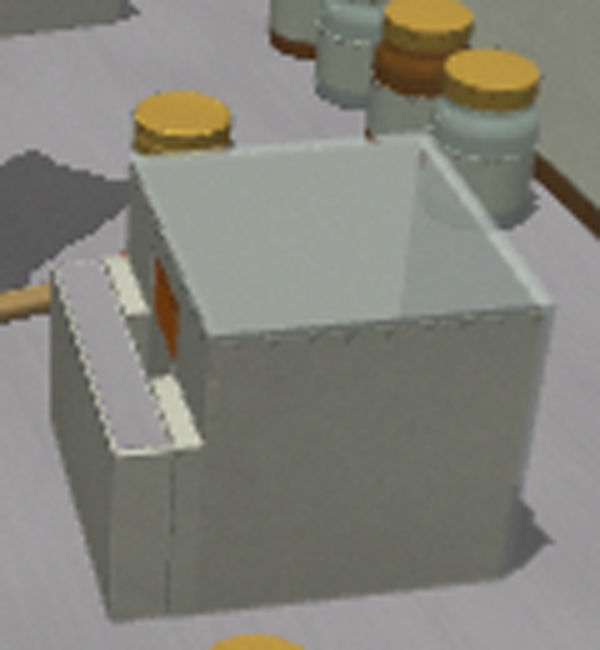

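View pics/c16.png

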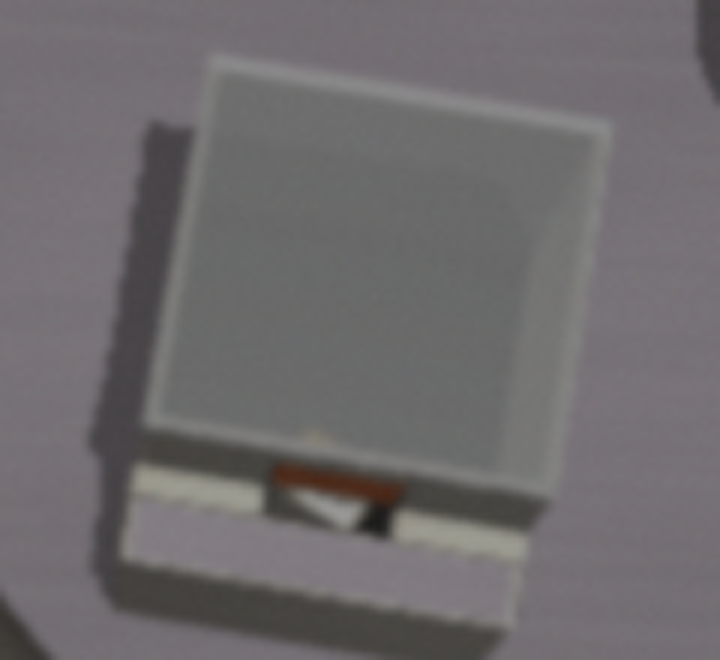

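```bash
python3 - <<'E'
from h import *
M=np.array([.596,-.1415,.0]);a=np.radians(-6.4);Bx=np.array([np.cos(a),np.sin(a),0]);By=np.array([-Bx[1],Bx[0],0])
t=load('top')
for v in range(162,176):
  for u in range(306,327,2):
    d=float(t['depth'][v,u])
    p=(t['T']@np.r_[ray(t,u,v)*d,1])[:3]-M
    print('%d,%d,%d'%tuple(1e3*np.array([p@Bx,p@By,p[2]])),end=' | ')
  print(v)
crop(t,295,150,340,180,16,'c17')
E
```

```text
2,24,125 | 0,20,133 | 0,15,137 | 0,11,141 | 0,7,143 | 0,2,147 | 0,-1,149 | 0,-5,154 | 0,-10,155 | 0,-14,156 | 1,-19,158 | 162
2,23,114 | 2,19,120 | 2,14,122 | 1,10,129 | 1,5,130 | 0,2,142 | 0,-2,144 | 0,-6,146 | 0,-11,150 | 0,-15,150 | 0,-19,155 | 163
0,23,113 | 0,18,115 | 1,14,118 | 1,9,119 | 1,5,122 | 2,0,122 | 1,-3,127 | 1,-8,131 | 0,-12,140 | 0,-16,144 | 0,-20,146 | 164
9,20,71 | 0,17,108 | 2,13,105 | 1,8,110 | 1,4,114 | 0,0,119 | 1,-4,120 | 0,-9,125 | 1,-13,127 | 1,-17,130 | 1,-22,131 | 165
9,20,64 | 8,15,71 | 8,10,75 | 9,5,72 | 1,3,105 | 1,-1,109 | 1,-5,110 | 1,-10,114 | 1,-14,116 | 1,-19,119 | 1,-23,123 | 166
8,19,59 | 6,14,66 | 7,10,69 | 7,5,69 | 7,0,73 | 9,-4,71 | 1,-6,102 | 2,-11,103 | 0,-15,112 | 0,-20,114 | 1,-24,113 | 167
7,18,51 | 5,14,61 | 3,9,73 | 5,4,68 | 6,0,70 | 6,-4,72 | 7,-9,70 | 9,-14,67 | 19,-22,35 | 1,-21,102 | 29,-35,3 | 168
8,17,39 | 6,13,50 | 4,8,60 | 1,4,74 | 2,0,72 | 4,-5,69 | 5,-10,69 | 6,-14,70 | 25,-25,2 | 25,-30,7 | 26,-35,5 | 169
7,16,32 | 6,12,40 | 3,8,53 | 1,3,64 | 1,0,67 | 1,-5,72 | 2,-10,70 | 5,-15,62 | 20,-24,12 | 23,-30,5 | -1,-27,97 | 170
-12,19,99 | 6,11,30 | 3,7,44 | 1,2,55 | 0,-1,63 | 0,-6,70 | 0,-10,74 | 12,-19,27 | 20,-26,3 | 20,-31,4 | -3,-27,97 | 171
-15,19,101 | -14,14,101 | -14,10,102 | -10,4,93 | -2,-1,63 | -2,-6,68 | -1,-11,69 | 15,-21,8 | 17,-26,3 | 16,-31,8 | -5,-28,97 | 172
-17,19,100 | -16,14,99 | -15,9,98 | -14,4,98 | -13,0,98 | -12,-5,95 | -2,-12,62 | 13,-21,3 | 14,-26,4 | 13,-31,9 | -9,-28,100 | 173
-20,18,101 | -19,13,101 | -20,9,106 | -17,4,99 | -17,0,101 | -15,-5,100 | -15,-9,103 | -13,-14,98 | -13,-19,102 | -2,-27,62 | -11,-28,100 | 174
-23,18,102 | -22,13,101 | -20,8,96 | -19,3,98 | -18,0,99 | -19,-5,102 | -18,-9,105 | -17,-14,102 | -15,-19,98 | -15,-24,103 | -13,-29,96 | 175
```

View pics/c17.png

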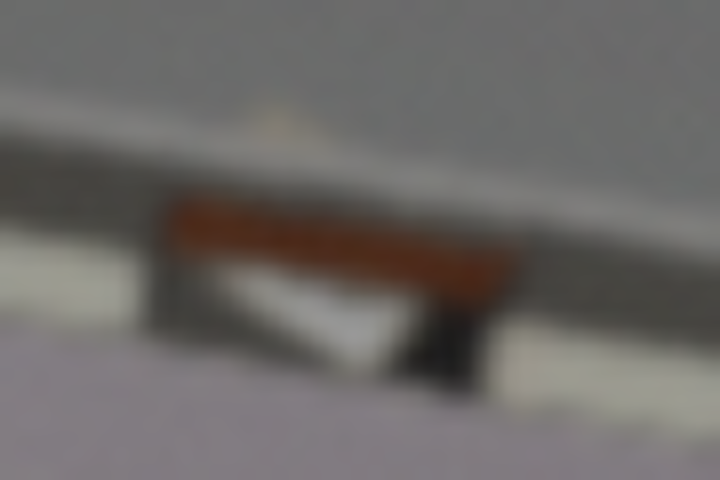

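View pics/top_16.90.png

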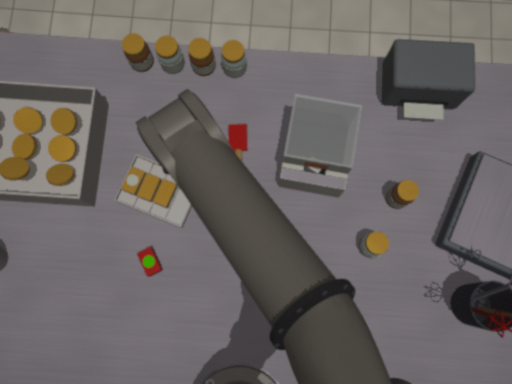

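The top camera shows the flap shut and upright. The tin is standing on end in the well: its white end face is at 70–72 mm, which is 8 + 64, so it rests on the floor and sits well below the sill at 100 mm. One last look at the rest after a short wait.

Call:
play_rows(increments=[[0,0,0,0,0,0,0],[0,0,0,0,0,0,0],[0,0,0,0,0,0,0],[0,0,0,0,0,0,0],[0,0,0,0,0,0,0]])

```text
clock: 17.4
tcp_pos: [0.5115, 0.0882, 0.254]
orientation: [0.212, 3.123, -0.009]
contact_force: [-0.5, -0.0, -0.5]
grip_width: 0.0852
```

```bash
python3 - <<'E'
from h import *
st();f=save('side');crop(f,160,110,380,280,3,'c18');a=cv2.imread('pics/side_0.05.png');cv2.imwrite('pics/c19.png',np.hstack([a[150:350,150:380],f['color'][150:350,150:380]]).repeat(1,0))
E
```

```text
{'clock': 17.4, 'joints': [0.6173, 0.3963, -1.1351, 1.852, 0.4073, 1.141, 0.7734], 'tcp_pos': [0.5115, 0.0882, 0.254], 'orientation': [0.2125, 3.123, -0.0091], 'contact_force': [-0.5173, -0.0219, -0.5135], 'grip_width': 0.0852}
```

View pics/c19.png

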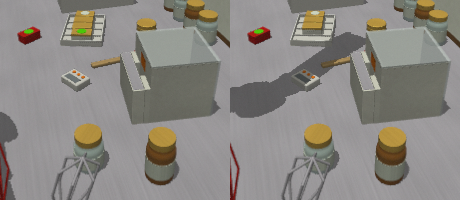

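Before and after match: the timer, spatula, jars, red piece and three tins stand where they did. Handing in.

```bash
python3 -c "
from bench import r
print(r.hand_in())"
```

```text
the job is handed in; nothing more can be done
None
```

The green-dot tin is inside the sample box with the flap shut, and I handed the job in at about 17.4 s.

**What I did:** I lifted the tin out of the tray by its short ends and laid it flat, lid up, at about (0.462, 0.086), then let go. I re-gripped it across its long sides at the tail, pushed it in endways through the flap and released it with the tail just short of the sill's edge. It tipped in on its own.

**Last checks:**
- **Flap:** it hangs upright and shut in both cameras.
- **Tin:** it stands on end in the well rather than lying flat. Its upper end is at about 70–72 mm, so it rests on the floor, below the 100 mm sill.
- **Other things:** the other three tins, timer, spatula, jars and red look-alike show no visible shift from the first picture, judged by eye.
- **Robot:** it is clear of everything, with contact force near zero; the highest force reading I saw was about 7 N.

**What went wrong:** on the way to the box I moved the wrong way in y. The tin passed over the tray at a safe height and touched nothing, and I corrected it.

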